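Pack three rice cakes under a clip-on cover

ROBOT

A 7-joint arm with a two-finger parallel gripper is mounted at the origin on the work surface. World frame = base frame: x ahead of the robot, y to its left, z up, the work surface at z = 0. Lengths are in m, angles in rad, forces in N, time in s.
With the tool pointing down it reaches from about 0.35 to 0.9 m from the base axis. Payload 19.9 kg.
Tool frame: the origin (TCP) lies at the very end of the fingers, on their centre line; the grasp point (between the pads) lies 19 mm behind it (ctrl.tcp_to_grasp is the distance from the TCP to the grasp point, in m); z points along the fingers, y is the line along which they close (so a half turn about z gives the same grasp; the last joint's range is limited). The gripper opens to 94 mm and grips with 3 to 60 N. Pads are 16 mm wide; open, the fingers measure 119 mm over their backs; the gripper's body (75 mm by 177 mm) begins 78 mm behind the grasp point.
Start: joints at [-1.274, 0.417, -0.01, 1.614, 0.005, 1.111, -0.053], TCP at [0.207, 0.59, 0.173] pointing down, gripper open.
Joint ranges: [-2.81, 2.81], [-0.39, 2.02], [-1.27, 1.25], [0.06, 2.57], [-1.19, 4.33], [0.19, 2], [-2.82, 2.82]. Speed limits (rad/s): [1.89, 1.89, 2.39, 2.39, 3.01, 3.01, 3.01].

INTERFACE

Orientations are given as a unit quaternion [w, x, y, z].
In Python, from plant import ctrl, eyes, order gives the robot as it stands. The module is installed in compiled form; this text tells all that it offers.
- The arm moves only by the shell command python3 -m handwheel 'ROWS' [OPENING] [FORCE]. ROWS is JSON, a list of rows, each a list of 6 numbers: the shift along the tool's x, y, z in units of 0.2 m (1.0 is 0.2 m), then the turn, a rotation vector about the tool's x, y, z in units of 90 degrees (1.0 is 90 degrees). A call has 1 to 12 rows; each row is the pose to reach, as a shift and turn from the pose commanded when the call began, along the tool's axes at that moment; what a row does not reach only later rows make up. A row lasts 1/8 s, in which the tool goes at most 62.5 mm and 10.7 degrees, less where a joint would pass 70% of its speed; a pose out of reach is approached as far as the arm can. A call with a number of a shift or a turn outside -1 to 1 is refused whole. A call with a gripper value outside its range is refused whole. OPENING is the closure in counts, from 0 (fully open) to 255 (shut), set as the call begins (- or left out, the last holds). The fingers move at their own pace and stop on an object; FORCE is the grip in N (left out, the last holds). Time passes only in rows, so rows that repeat a pose let the fingers close. It gives the time, the measured TCP pose, the force, the opening and the grip force at its end, in the units of the state.
- ctrl.sense(): the state, without advancing time (a new reading comes with each control period).
- eyes.capture(name): name is "side" or "top"; returns the picture (400x640x3 uint8, red, green, blue); there is no depth.
- eyes.get_calibration(name): a dict with "intrinsics" (3x3 intrinsics, pixels), "R" (3x3) and "t" (3): a world point X has camera coordinates R X + t. Camera axes: x right, y down, z forward; pixel columns grow to the right and rows downward; lengths in m; the calibration is good to about 2 mm. A picture is of the moment at which its call begins. get_calibration takes no time and is no camera call.
- order.job_done(): hands the job in; it is judged then, once.
The state is a dict: "time": time; "joints": joint angles; "dq": joint speeds; "tau": joint torques, N m; "ee_pos": TCP position; "eef_rot": TCP orientation; "force": force on the tool from outside, world axes, zero at the start; "ft_torque": the same for the moment, N m; "opening": opening from 0.0 (shut) to 1.0 (fully open); "grasp_force": force on a finger pad.
Only numpy, scipy, OpenCV 4.12 (cv2) and the standard library are available. Lean on these libraries where they do the work, as an engineer would, in place of code of your own. Each camera call takes 0.05 s, during which the arm holds its last target. There are 200 camera calls.

TASK

Stack the three whole round rice cakes flat and centred in the middle of the black base, one at a time: the largest first, the middle-sized one on it, the smallest on top. Then set the clear cover over the stack and press it straight down until its white rim snaps under all four sprung tabs and sits flat on the base, and let go. Leave the broken rice cake, the plates and the jar where they are.

Things in the scene. Friction and masses are not known exactly. Their poses are not given: they have to be found in the camera images.
- base: Black round pack base, fixed to the table: a disc 128 mm in diameter, 6 mm high, with a raised round white pad in the middle (84 mm in diameter, chamfered edge, top 9 mm above the table) for the stack. Four grey sprung tabs stand on it, on the diagonals between its x and y axes; along those axes it is free for fingers. Origin: centre of its underside, on the table; z up.
- seat (a point): Where the foot of the cover comes to rest: on the base's axis, 6 mm above the table, axes as the base's. The four tabs around it are 18 mm wide, 50.5 to 61 mm from the axis, their tops 29 mm above the table; their sloped inner faces lead the cover's rim in and centre it; they yield 3.5 mm outward, then spring back over the rim with catches 11 mm above the table.
- large_cake: Whole round puffed rice cake, straw coloured, a flat disc 66 mm in diameter and 14 mm thick, about 40 g, lying flat on the table. Origin: centre of its underside; z up.
- middle_cake: Whole round puffed rice cake, straw coloured, a flat disc 52 mm in diameter and 14 mm thick, about 28 g, lying flat on the table. Origin: centre of its underside; z up.
- small_cake: Whole round puffed rice cake, straw coloured, a flat disc 40 mm in diameter and 14 mm thick, about 18 g, lying flat on the table. Origin: centre of its underside; z up.
- cover: Clear dome, 120 g, open below, upright on the table: 98 mm across, white rim at its foot 108 mm across and 4 mm thick; inside 92 mm across, 48 mm high; flat top 51 mm above the foot, on it a white round knob 26 mm across, 28 mm high. Its turn is free. Pressing it home takes about 6 to 18 N on knob or top; Origin: centre of its foot; z up.
- broken_cake: Broken half of a rice cake (bystander, not to be packed): a half disc about 66 by 33 mm, 14 mm thick, with a ragged straight edge. Origin: on its underside, near its middle; z up.
- plates: Pile of five white plates (bystander), 156 mm in diameter, 55 mm high. Origin: centre of its underside.
- jar: Amber glass jar with a green cap (bystander), 60 mm in diameter, 85 mm high. Origin: centre of its underside.
There are look-alikes about, which are no part of the job. What is shaped like the large_cake but green or grey is not meant. Leave any turquoise look-alike of the middle_cake alone.

How it is judged:
By the outcome, as a careful person would: the job done as asked, in the order asked, and still so for the second after the job is handed in, with the robot touching nothing.
It also fails if it takes over 112 s, if anything falls off the work surface, if the arm or the gripper's body presses on something with over 40 N, if the wrist force passes 120 N, or if a joint passes its speed limit or range.

## Working session

There is one attempt and no reset: what is moved stays moved. The work goes in short steps, Python scripts to look and compute and a shell command to move; the robot and the scene stay as the last step left them, time stands still between calls to the robot, and variables do not carry over. Pictures are saved under pics/ and viewed, at most 14 in all, crops included, and the job is handed in when it is done.

```bash
mkdir -p pics; cat > h.py <<'E'
import numpy as np, cv2
from plant import ctrl, eyes, order
def snap(n,f):
    im=eyes.capture(n); cv2.imwrite('pics/'+f,im[:,:,::-1]); return im
def ray(n,u,v,z):
    c=eyes.get_calibration(n);K,R,t=[np.array(c[k]) for k in('intrinsics','R','t')]
    d=R.T@np.linalg.inv(K)@[u,v,1]; o=-R.T@t
    return o+d*(z-o[2])/d[2]
def proj(n,X):
    c=eyes.get_calibration(n);p=np.array(c['intrinsics'])@(np.array(c['R'])@X+c['t']);return p[:2]/p[2]
E
python3 - <<'E'
from h import *
snap('top','t0.png');snap('side','s0.png')
s=ctrl.sense();print(s['ee_pos'],s['eef_rot'],s['opening'],s['force'],ctrl.tcp_to_grasp)
for n in('top','side'):
    c=eyes.get_calibration(n);print(n,-np.array(c['R']).T@c['t'],np.array(c['R']).round(2).tolist(),c['intrinsics'][0][0])
E
```

```text
[0.20702932 0.58933877 0.17220121] [-5.82642937e-05  1.68099256e-01  9.85769934e-01 -5.23051338e-04] 0.9984391435989569 [-0.41441495 -0.38297535 -0.16496106] 0.0188
top [ 0.4261019  -0.13180366  1.22496779] [[-0.02, -1.0, -0.02], [-0.99, 0.03, -0.11], [0.11, 0.02, -0.99]] 450.94423727713416
side [ 0.06255604 -0.71105565  0.4977975 ] [[0.77, -0.64, -0.02], [-0.33, -0.37, -0.87], [0.55, 0.68, -0.49]] 428.0140575904146
```

View pics/t0.png

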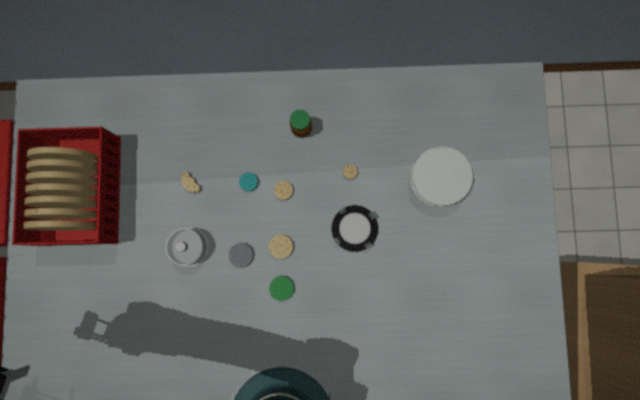

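View pics/s0.png

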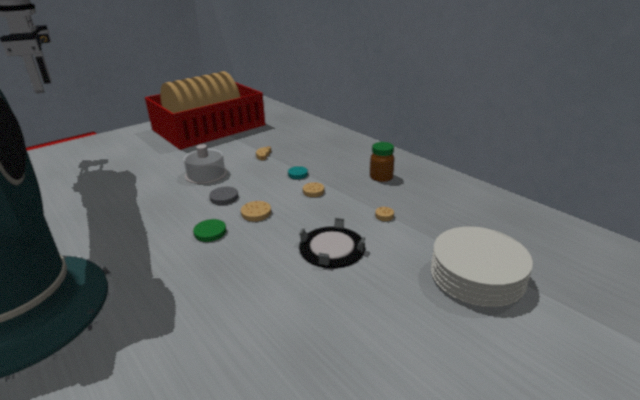

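Top view: large cake candidates are straw (281,247), green (282,288) and grey (241,255). Middle cake candidates are straw (284,190) and turquoise (249,182). Small is straw (350,172); the broken half at (190,182) and the crate of cakes at (60,190) are not meant. I choose the straw discs. The cover is at (186,247) and the base at (355,228). Next: measure and check in one crop.

```bash
cat >> h.py <<'E'
def cakes(im,n='top',z=0.014,roi=(215,150,400,270)):
    hsv=cv2.cvtColor(im,cv2.COLOR_RGB2HSV)
    m=cv2.inRange(hsv,(8,55,60),(30,255,255)); x0,y0,x1,y1=roi
    k=np.zeros_like(m);k[y0:y1,x0:x1]=m[y0:y1,x0:x1]
    k=cv2.morphologyEx(k,cv2.MORPH_CLOSE,np.ones((3,3),np.uint8))
    out=[]
    for c in cv2.findContours(k,cv2.RETR_EXTERNAL,cv2.CHAIN_APPROX_NONE)[0]:
        if cv2.contourArea(c)<60: continue
        M=cv2.moments(c); u,v=M['m10']/M['m00'],M['m01']/M['m00']
        p=ray(n,u,v,z); out.append((round(u,1),round(v,1),p.round(4).tolist(),round(2*np.sqrt(M['m00']/np.pi)*1.2/450*1000)))
    return out
def pad(im,n='top',z=0.009,roi=(325,200,385,258),th=110):
    g=im.min(2); x0,y0,x1,y1=roi; k=np.zeros_like(g);k[y0:y1,x0:x1]=(g<60)[y0:y1,x0:x1]*255
    c=max(cv2.findContours(k,cv2.RETR_EXTERNAL,cv2.CHAIN_APPROX_NONE)[0],key=cv2.contourArea)
    (a,b),r=cv2.minEnclosingCircle(c); return a,b,r
E
python3 - <<'E'
from h import *
im=cv2.imread('pics/t0.png')[:,:,::-1].copy()
for o in cakes(im):print(o)
a,b,r=pad(im);print('base circ',a,b,r,ray('top',a,b,0.006))
# white pad
g=im.min(2);k=np.zeros_like(g);k[200:258,325:385]=(g>130)[200:258,325:385]
d=((np.mgrid[:400,:640]-np.array([b,a])[:,None,None])**2).sum(0);k[d>18**2]=0
ys,xs=np.nonzero(k);print('pad',xs.mean(),ys.mean(),len(xs),ray('top',xs.mean(),ys.mean(),.009))
side=cv2.imread('pics/s0.png')
for nm,p in (('cover',(186,247)),('knob',(181,247))):print(nm,ray('top',*p,0.051 if nm=='cover' else .079))
c=cv2.resize(im[150:285,140:400],None,fx=3,fy=3,interpolation=cv2.INTER_CUBIC)
cv2.imwrite('pics/c0.png',c[:,:,::-1])
s=cv2.cvtColor(side,cv2.COLOR_BGR2RGB)
for o in cakes(s,'side',.010,(225,170,420,230)):print('side',o)
E
```

```text
(280.5, 246.3, [0.451, -0.0073, 0.014], 62)
(283.3, 190.1, [0.6028, -0.0172, 0.014], 48)
(349.9, 171.4, [0.6489, -0.1995, 0.014], 36)
base circ 354.6158142089844 228.06214904785156 23.070470809936523 [ 0.49508255 -0.2076914   0.006     ]
pad 354.30075187969925 227.94887218045113 665 [ 0.49523942 -0.20666831  0.009     ]
cover [0.45437331 0.23606018 0.051     ]
knob [0.45401524 0.24011973 0.079     ]
side (384.3, 213.4, [0.6464, -0.2035, 0.01], 43)
side (255.6, 210.6, [0.4483, -0.0117, 0.01], 65)
side (313.1, 189.1, [0.6006, -0.0209, 0.01], 47)
```

View pics/c0.png

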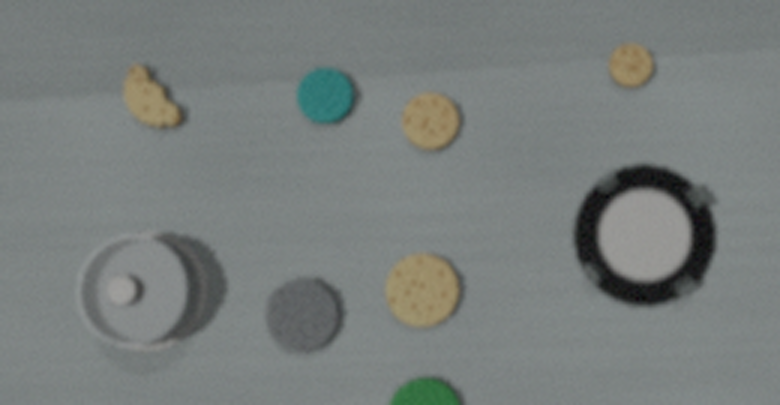

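The crop shows whole straw discs at crop (422,290), (431,121) and (631,64). The base tabs sit at about 36° + 90°k in the image, so the base axes are turned about −9° in the world. I'll close along 81° for both picks and placings so calibration bias cancels.

```bash
cat >> h.py <<'E'
from scipy.spatial.transform import Rotation as Ro
def go(x,y,z,ang=81):
    s=ctrl.sense();q=s['eef_rot'];r=Ro.from_quat([*q[1:],q[0]])
    d=r.inv().apply(np.array([x,y,z])-s['ee_pos'])/.2
    b=np.deg2rad(ang);g=Ro.from_matrix(np.array([[-np.sin(0+b),np.cos(b),0],[np.cos(b),np.sin(b),0],[0,0,-1]]).T.T)
    w=(r.inv()*g).as_rotvec()/(np.pi/2)
    print('go',d.round(3),w.round(3),'t',round(s['time'],1),'at',np.array(s['ee_pos']).round(4),'F',np.array(s['force']).round(1),'op',round(s['opening'],3),'gf',s['grasp_force'])
E
python3 -m handwheel '[[-0.95,-1,0,0,0,-0.115],[-0.95,-1,0,0,0,-0.115],[-0.95,-1,0,0,0,-0.115],[-0.95,-1,0,0,0,-0.115],[-0.95,-1,0,0,0,-0.115],[-0.95,-1,0,0,0,-0.115],[-0.95,-1,0,0,0,-0.115]]' 0 10
python3 -c "from h import *;go(.451,-.0075,.1)"
```

```text
time: 0.98
ee_pos: [0.3197, 0.3387, 0.1727]
eef_rot: [-0.0, 0.078, 0.997, 0.0]
force: [-0.2, -0.3, -0.2]
opening: 1.0
grasp_force: 0.0
go [-0.918 -1.607  0.363] [ 0. -0.  0.] t 1.0 at [0.3197 0.3387 0.1727] F [-0.2 -0.3 -0.2] op 1.0 gf 0.0
```

```bash

python3 -m handwheel '[[-0.46,-0.8,0,0,0,0],[-0.46,-0.8,0,0,0,0],[-0.46,-0.8,0,0,0,0],[-0.46,-0.8,0,0,0,0],[-0.46,-0.8,0,0,0,0]]' >/dev/null
python3 -m handwheel '[[-0.46,-0.8,0.36,0,0,0],[-0.46,-0.8,0.36,0,0,0],[-0.46,-0.8,0.36,0,0,0],[-0.46,-0.8,0.36,0,0,0],[-0.46,-0.8,0.36,0,0,0],[-0.46,-0.8,0.36,0,0,0]]' >/dev/null
python3 - <<'E'
from h import *
go(.451,-.0075,.004)
a=snap('top','t1.png');b=snap('side','s1.png')
A=cv2.resize(a[200:300,230:340],None,fx=4,fy=4);B=cv2.resize(b[130:260,200:330],None,fx=3,fy=3)
B=B[:390];A=A[:390];cv2.imwrite('pics/c1.png',np.hstack([A,B[:A.shape[0]]])[:,:,::-1])
# expected TCP pixel
p=ctrl.sense()['ee_pos'];print(proj('top',p),proj('side',p))
E
```

```text
go [ 0.002 -0.014  0.485] [0.    0.    0.002] t 2.4 at [ 0.4518 -0.0049  0.1011] F [ 0.4 -0.3 -0.1] op 1.0 gf 0.0
[276.0767622  245.28404255] [251.16272935 171.41079883]
```

View pics/c1.png

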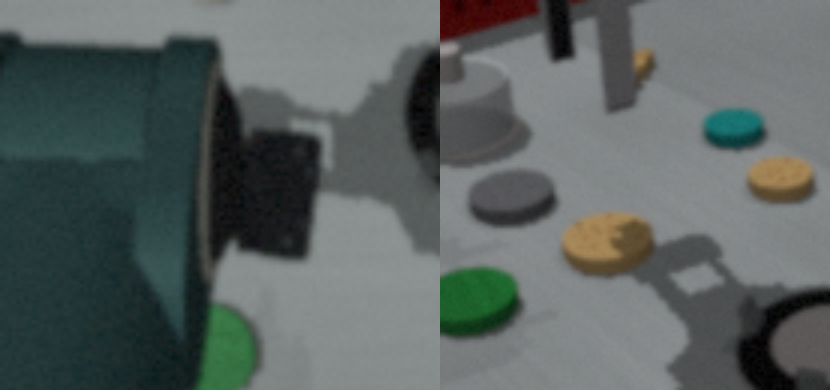

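```bash
python3 - <<'E'
from h import *
p=np.array(ctrl.sense()['ee_pos']);y=np.array([.156,.988,0])
for k in(-.0535,-.047,.047,.0535):print(k,proj('side',p+k*y))
b=cv2.imread('pics/s1.png');cv2.imwrite('pics/c2.png',cv2.resize(b[60:220,180:340],None,fx=3.7,fy=3.7))
E
```

```text
-0.0535 [261.72225298 181.63886116]
-0.047 [260.38586937 180.34442636]
0.047 [242.64900398 163.16431757]
0.0535 [241.52284569 162.07350916]
```

View pics/c2.png

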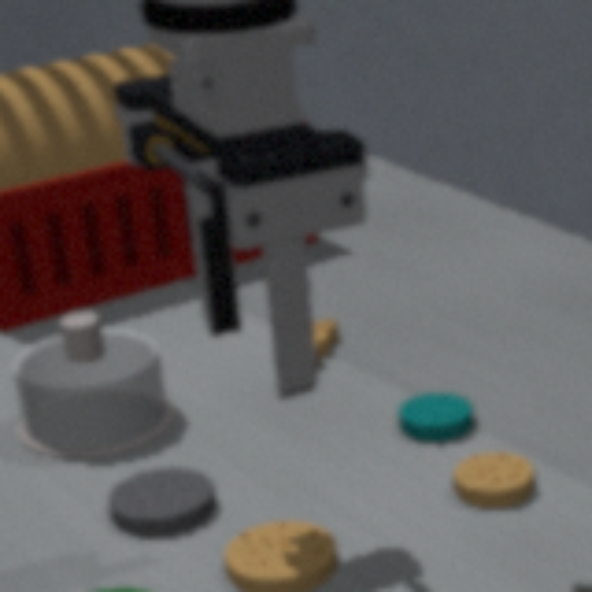

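The near fingertip appears at side px (260,166), but the reported TCP predicts (260,180), a gap of about 14 px. I'll check with a fresh frame before descending.

```bash
python3 - <<'E'
from h import *
b=snap('side','s2.png');a=cv2.imread('pics/s1.png')[:,:,::-1]
print(np.abs(b.astype(int)-a).max(), ctrl.sense()['ee_pos'])
p=np.array([.4518,-.0049,0]);y=np.array([.156,.988,0])
for z in (.1,.11,.12,.125,.13):print(z,proj('side',p+[0,0,z]-.047*y),proj('side',p+[0,0,z]+.047*y))
E
```

```text
35 [ 0.45184839 -0.00560495  0.10115878]
0.1 [260.30466542 180.81053706] [242.59002973 163.61009632]
0.11 [259.84261756 176.34797911] [242.06857067 159.39996758]
0.12 [259.37516139 171.83318653] [241.541482   155.14438683]
0.125 [259.13937543 169.55591481] [241.275798   152.99932131]
0.13 [258.90220139 167.26523679] [241.00867207 150.84261404]
```

```bash

python3 -m handwheel '[[0.01,-0.01,0.12,0,0,0],[0.01,-0.01,0.2,0,0,0],[0.01,-0.01,0.2,0,0,0],[0.01,-0.01,0.2,0,0,0],[0.01,-0.01,0.2,0,0,0],[0.01,-0.01,0.2,0,0,0]]' 38
python3 - <<'E'
from h import *
go(.451,-.0075,.004)
b=snap('side','s3.png');cv2.imwrite('pics/c3.png',cv2.resize(b[130:240,200:340],None,fx=5,fy=5)[:,:,::-1])
p=np.array(ctrl.sense()['ee_pos']);y=np.array([.156,.988,0])
for z in (0,.01,.02,.03):print(z,proj('side',p+[0,0,z]-.040*y),proj('side',p+[0,0,z]+.040*y))
E
```

```text
time: 3.25
ee_pos: [0.4497, -0.0084, 0.0612]
eef_rot: [0.0, 0.078, 0.997, 0.0]
force: [-0.3, -0.4, 0.6]
opening: 0.852
grasp_force: 0.0
go [-0.005  0.005  0.286] [0. 0. 0.] t 3.2 at [ 0.4497 -0.0084  0.0612] F [-0.3 -0.4  0.6] op 0.852 gf 0.0
0 [260.71430634 197.24271832] [245.77824669 181.70311228]
0.01 [260.26570177 192.98084218] [245.27951189 177.63584907]
0.02 [259.8119733  188.67028753] [244.77545299 173.52516698]
0.03 [259.35303266 184.3102156 ] [244.26598428 169.37036701]
```

View pics/c3.png

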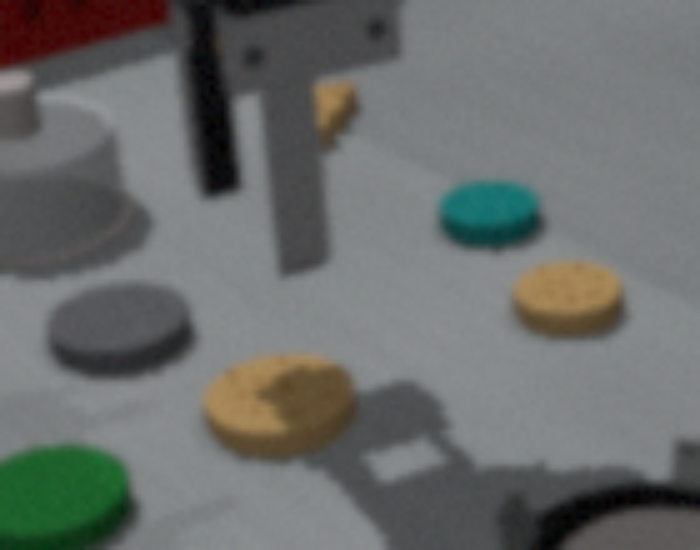

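Near tip is at side px (261,184), again consistent with +30 mm in height, or with a horizontal shift along the view ray. The top view of the gripper body's end (edge about (310,249)) can tell which.

```bash
python3 - <<'E'
from h import *
p=np.array([.4518,-.0053,.1011]);y=np.array([.156,.988,0]);x=np.array([-.988,.156,0])
for k in(-.0375,.0375):
  for h in(.097,.127):print(k,h,proj('top',p+k*x-.0885*y+[0,0,h]))
# large cake pixel on side and the shadow-free check of table height: base rim
a=snap('top','t3.png');cv2.imwrite('pics/c4.png',cv2.resize(a[190:310,230:390],None,fx=5,fy=5)[:,:,::-1])
p=np.array(ctrl.sense()['ee_pos'])
for k in(-.0375,.0375):
  for h in(.097,.127):print(k,h,proj('top',p+k*x-.0885*y+[0,0,h]))
E
```

```text
-0.0375 0.097 [312.01916292 233.18141731]
-0.0375 0.127 [311.56541616 232.54512587]
0.0375 0.097 [307.6022715  266.14844195]
0.0375 0.127 [307.01166153 266.5009688 ]
-0.0375 0.097 [313.94549019 234.87415703]
-0.0375 0.127 [313.56445912 234.3108213 ]
0.0375 0.097 [309.70816987 266.6229889 ]
0.0375 0.127 [309.20130922 266.97572836]
```

View pics/c4.png

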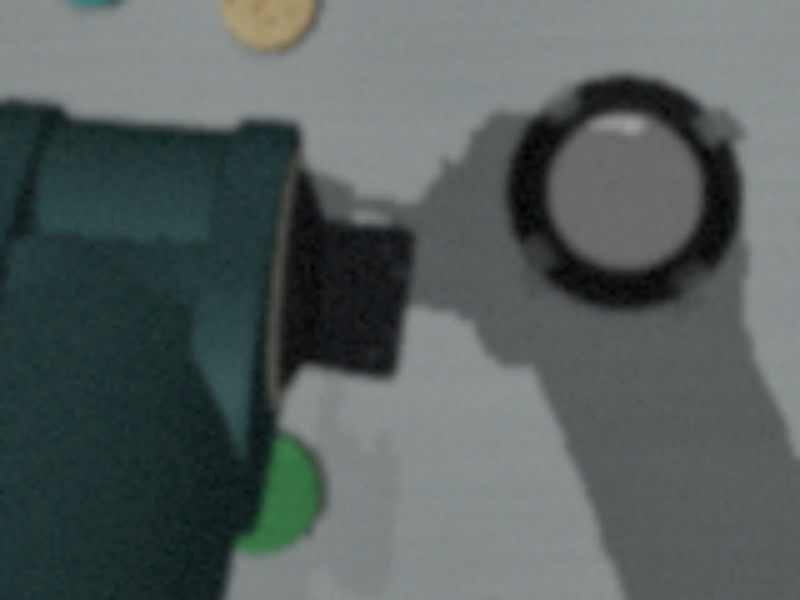

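The body corners in the top view, (312.6,235.6) and (308,265.4), match horizontally, so the discrepancy is purely vertical. I'll descend in guarded steps.

```bash

python3 -m handwheel '[[-0.005,0.005,0.1,0,0,0],[-0.005,0.005,0.2,0,0,0],[-0.005,0.005,0.24,0,0,0],[-0.005,0.005,0.24,0,0,0],[-0.005,0.005,0.24,0,0,0],[-0.005,0.005,0.24,0,0,0]]'
python3 - <<'E'
from h import *
go(.451,-.0075,.004)
b=snap('side','s4.png');cv2.imwrite('pics/c5.png',cv2.resize(b[140:240,210:330],None,fx=5,fy=5)[:,:,::-1])
p=np.array(ctrl.sense()['ee_pos']);y=np.array([.156,.988,0])
for z in (0,.03):print(z,proj('side',p+[0,0,z]-.040*y),proj('side',p+[0,0,z]+.040*y))
E
```

```text
time: 4.1
ee_pos: [0.451, -0.0077, 0.0133]
eef_rot: [0.0, 0.079, 0.997, 0.0]
force: [0.1, 0.7, -0.1]
opening: 0.852
grasp_force: 0.0
go [0.    0.001 0.047] [ 0.     0.001 -0.   ] t 4.1 at [ 0.451  -0.0077  0.0133] F [ 0.1  0.7 -0.1] op 0.852 gf 0.0
0 [263.08821429 216.61491851] [248.38982829 200.25770746]
0.03 [261.80499142 204.37065752] [246.95832367 188.5405547 ]
```

View pics/c5.png

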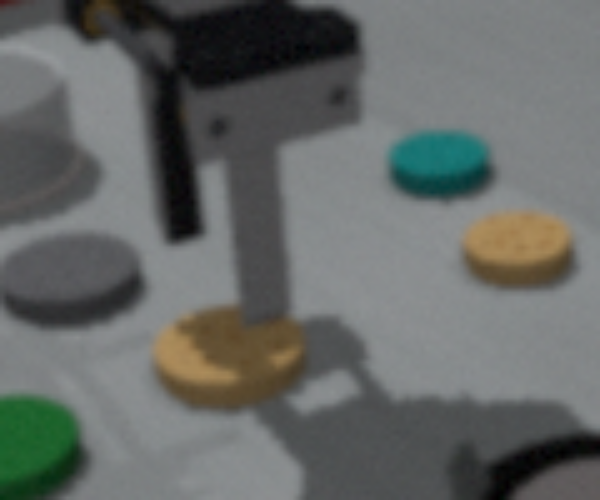

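The near tip at side px (263.4,204.4) again says true tip height ≈ reported + 30 mm. I'll go on down, watching force.

```bash

python3 -m handwheel '[[0,0,0.05,0,0,0],[0,0,0.1,0,0,0],[0,0,0.1,0,0,0],[0,0,0.1,0,0,0]]'
python3 - <<'E'
from h import *
b=snap('side','s5.png');cv2.imwrite('pics/c6.png',cv2.resize(b[140:240,210:330],None,fx=5,fy=5)[:,:,::-1])
p=np.array(ctrl.sense()['ee_pos']);y=np.array([.156,.988,0])
for z in (0,.03):print(z,proj('side',p+[0,0,z]-.040*y),proj('side',p+[0,0,z]+.040*y))
E
```

```text
time: 4.65
ee_pos: [0.4505, -0.0078, -0.0073]
eef_rot: [-0.0, 0.079, 0.997, -0.0]
force: [-0.6, 0.1, -0.3]
opening: 0.849
grasp_force: 0.0
0 [263.86196998 224.803165  ] [249.26407667 208.10083355]
0.03 [262.60564191 212.82886558] [247.86084646 196.62577399]
```

View pics/c6.png

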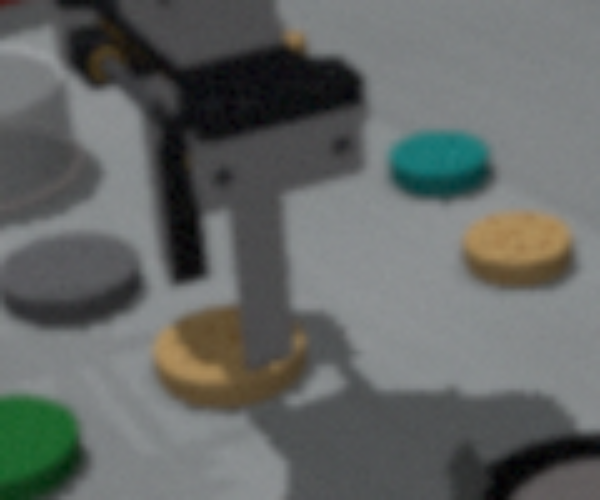

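Reported z = −0.007 with no contact, and the near tip at (263.4,212.8) confirms it: true tip z = reported + 0.030. Continue down and grip.

```bash

python3 -m handwheel '[[0,0,0.05,0,0,0],[0,0,0.09,0,0,0],[0,0,0.09,0,0,0],[0,0,0.09,0,0,0]]'
python3 -m handwheel '[[0,0,0,0,0,0],[0,0,0,0,0,0],[0,0,0,0,0,0],[0,0,0,0,0,0],[0,0,0,0,0,0],[0,0,0,0,0,0]]' 255 10
python3 -m handwheel '[[0,0,-0.2,0,0,0],[0,0,-0.4,0,0,0],[0,0,-0.4,0,0,0],[0,0,-0.4,0,0,0],[0,0,-0.4,0,0,0]]'
python3 -c "from h import *;go(.495,-.207,.05)"
```

```text
time: 5.2
ee_pos: [0.4506, -0.0078, -0.0253]
eef_rot: [-0.0, 0.079, 0.997, -0.0]
force: [0.4, -0.1, -0.1]
opening: 0.85
grasp_force: 0.0
time: 5.95
ee_pos: [0.4508, -0.0076, -0.0251]
eef_rot: [0.0, 0.078, 0.997, 0.0]
force: [-0.4, 0.2, 5.3]
opening: 0.699
grasp_force: 10.0
time: 6.58
ee_pos: [0.4499, -0.0078, 0.0538]
eef_rot: [-0.001, 0.078, 0.997, -0.0]
force: [0.7, 0.3, -1.1]
opening: 0.695
grasp_force: 10.0
go [-0.379 -0.949  0.019] [-0.    -0.001 -0.   ] t 6.6 at [ 0.4499 -0.0078  0.0538] F [ 0.7  0.3 -1.1] op 0.695 gf 9.99998688697815
```

```bash

python3 -m handwheel '[[-0.12,-0.3,0,0,0,0],[-0.25,-0.6,0,0,0,0],[-0.38,-0.95,0,0,0,0],[-0.38,-0.95,0,0,0,0],[-0.38,-0.95,0,0,0,0],[-0.38,-0.95,0.1,0,0,0],[-0.38,-0.95,0.1,0,0,0]]' 
python3 - <<'E'
from h import *
go(.495,-.207,-.016)
b=snap('side','s6.png');a=snap('top','t6.png')
B=cv2.resize(b[150:290,270:400],None,fx=3.8,fy=3.8);A=cv2.resize(a[185:275,315:405],None,fx=3.2,fy=3.2)
A=np.vstack([A,np.zeros((B.shape[0]-A.shape[0],A.shape[1],3),np.uint8)])
cv2.imwrite('pics/c7.png',np.hstack([B,A])[:,:,::-1])
E
```

```text
time: 7.45
ee_pos: [0.495, -0.2051, 0.0336]
eef_rot: [-0.001, 0.078, 0.997, 0.001]
force: [0.8, -0.2, -0.1]
opening: 0.699
grasp_force: 10.0
go [-0.002 -0.01   0.248] [ 0.001 -0.002  0.001] t 7.5 at [ 0.495  -0.2051  0.0336] F [ 0.8 -0.2 -0.1] op 0.699 gf 10.00000074505806
```

View pics/c7.png

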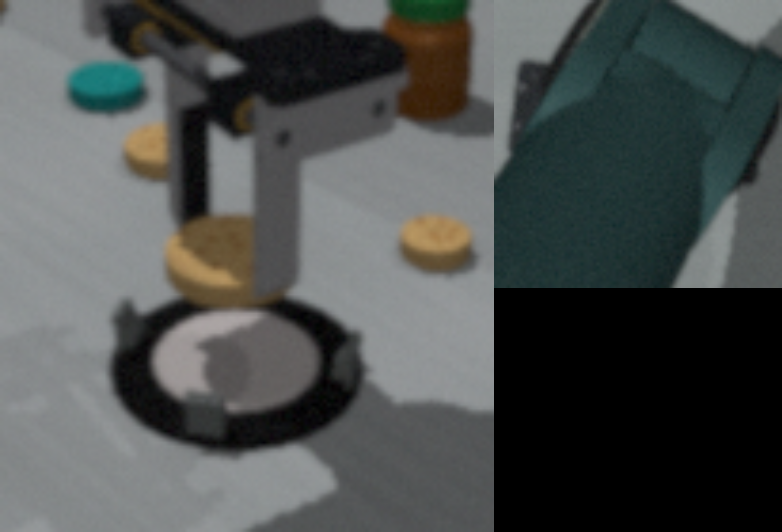

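```bash
python3 - <<'E'
from h import *
b=cv2.imread('pics/s6.png')[:,:,::-1].copy()
hsv=cv2.cvtColor(b,cv2.COLOR_RGB2HSV);m=cv2.inRange(hsv,(8,55,50),(30,255,255))[190:240,300:365]
ys,xs=np.nonzero(m);print('cake u',xs.min()+300,xs.max()+300,'v',ys.min()+190,ys.max()+190)
p=np.array([.495,-.2051,.0636])
t=np.linspace(0,6.283,100)
def rim(c,r,n='side'):
    q=np.array([proj(n,np.array(c)+[r*np.cos(a),r*np.sin(a),0]) for a in t]);return q.min(0).round(1),q.max(0).round(1)
print('cake pred bottom',rim(p,.033),'top',rim(p+[0,0,.014],.033))
g=b.min(2).astype(int);
for (c,r) in (([.4951,-.2072,.006],.064),([.4951,-.2072,.009],.042)):print('base pred side',rim(c,r))
s=cv2.imread('pics/s0.png');k=(s.min(2)<45).astype(np.uint8)*255;k[:205]=0;k[275:]=0;k[:,:290]=0;k[:,375:]=0
x,y,w,h=cv2.boundingRect(max(cv2.findContours(k,cv2.RETR_EXTERNAL,cv2.CHAIN_APPROX_NONE)[0],key=cv2.contourArea));print('base seen',x,y,x+w,y+h)
k=((s.min(2)>120)*255).astype(np.uint8);k[:225]=0;k[262:]=0;k[:,:306]=0;k[:,359:]=0
x,y,w,h=cv2.boundingRect(max(cv2.findContours(k,cv2.RETR_EXTERNAL,cv2.CHAIN_APPROX_NONE)[0],key=cv2.contourArea));print('pad seen',x,y,x+w,y+h)
E
```

```text
cake u 303 343 v 190 230
cake pred bottom (array([312.5, 209.1]), array([348.2, 228.6])) top (array([312.3, 202.8]), array([348.3, 222.1]))
base pred side (array([298. , 225.4]), array([365. , 265.7]))
base pred side (array([309.5, 230.3]), array([353.4, 256.6]))
base seen 300 227 365 269
pad seen 311 232 353 258
```

```bash

python3 -m handwheel '[[0,-0.005,0.1,0,0,0],[0,-0.005,0.2,0,0,0],[0,-0.005,0.2,0,0,0],[0,-0.005,0.2,0,0,0],[0,-0.005,0.2,0,0,0]]'
python3 -c "from h import *;go(.495,-.207,-.020)"
```

```text
time: 8.18
ee_pos: [0.4964, -0.2083, -0.0043]
eef_rot: [0.001, 0.078, 0.997, -0.0]
force: [0.2, 0.4, 0.3]
opening: 0.7
grasp_force: 10.0
go [0.008 0.005 0.079] [-0.     0.001  0.   ] t 8.2 at [ 0.4964 -0.2083 -0.0043] F [0.2 0.4 0.3] op 0.7 gf 9.999963641166687
```

```bash

python3 -m handwheel '[[0.006,0.005,0.04,0,0,0],[0.006,0.005,0.065,0,0,0],[0.006,0.005,0.075,0,0,0],[0.006,0.005,0.075,0,0,0],[0.006,0.005,0.075,0,0,0]]'
python3 -c "from h import *;go(.495,-.207,-.020)"
```

```text
time: 8.8
ee_pos: [0.4949, -0.207, -0.0203]
eef_rot: [0.0, 0.078, 0.997, -0.0]
force: [0.9, 0.3, 2.5]
opening: 0.697
grasp_force: 10.0
go [-0.    -0.    -0.002] [-0.  0.  0.] t 8.8 at [ 0.4949 -0.207  -0.0203] F [0.9 0.3 2.5] op 0.697 gf 10.000146925449371
```

Touching at 2.5 N. Release, lift, and go to the middle cake.

```bash

python3 -m handwheel '[[0,0,0,0,0,0],[0,0,0,0,0,0],[0,0,0,0,0,0],[0,0,0,0,0,0],[0,0,-0.1,0,0,0],[0,0,-0.3,0,0,0],[0,0,-0.4,0,0,0],[0,0,-0.4,0,0,0],[0,0,-0.4,0,0,0]]' 49
python3 -c "from h import *;go(.6028,-.0172,.06)"
```

```text
time: 9.93
ee_pos: [0.4944, -0.2068, 0.0591]
eef_rot: [-0.0, 0.078, 0.997, 0.0]
force: [-1.0, 0.1, 0.8]
opening: 0.81
grasp_force: 0.0
go [-0.387  1.021 -0.005] [ 0. -0.  0.] t 9.9 at [ 0.4944 -0.2068  0.0591] F [-1.   0.1  0.8] op 0.81 gf 0.0
```

```bash

python3 -m handwheel '[[-0.13,0.3,0,0,0,0],[-0.26,0.6,0,0,0,0],[-0.385,0.9,0,0,0,0],[-0.385,1,0,0,0,0],[-0.385,1,0,0,0,0],[-0.385,1,0,0,0,0]]' 70
python3 - <<'E'
from h import *
go(.6028,-.0172,-.026)
im=snap('top','t7.png');print(cakes(im)); print(cakes(snap('side','s7.png'),'side',.01,(225,170,420,260)))
E
```

```text
time: 10.68
ee_pos: [0.6014, -0.0228, 0.059]
eef_rot: [-0.001, 0.079, 0.997, -0.0]
force: [-0.2, -0.1, 0.3]
opening: 0.725
grasp_force: 0.0
go [-0.003  0.029  0.425] [-0.001 -0.001 -0.001] t 10.7 at [ 0.6014 -0.0228  0.059 ] F [-0.2 -0.1  0.3] op 0.725 gf 0.0
[(354.7, 228.0, [0.4948, -0.2074, 0.014], 62), (349.7, 171.4, [0.6492, -0.1989, 0.014], 36)]
[(331.1, 240.6, [0.4986, -0.2023, 0.01], 79), (383.9, 213.6, [0.645, -0.2036, 0.01], 44), (313.0, 189.2, [0.6003, -0.0209, 0.01], 47)]
```

The large cake sits at top px (354.7,228.0), against pad (354.3,227.9), so it is centred. Down to the middle cake.

```bash

python3 -m handwheel '[[0,0.022,0.1,0,0,0],[0,0.022,0.2,0,0,0],[0,0.022,0.3,0,0,0],[0,0.022,0.3,0,0,0],[0,0.022,0.3,0,0,0]]' >/dev/null
python3 -c "from h import *;go(.6028,-.0172,-.024)"
```

```text
go [0.001 0.001 0.12 ] [-0.  0. -0.] t 11.4 at [ 6.03e-01 -1.75e-02 -1.00e-04] F [ 0.1 -0.2  0.1] op 0.727 gf 0.0
```

```bash

python3 -m handwheel '[[0,0,0.06,0,0,0],[0,0,0.12,0,0,0],[0,0,0.12,0,0,0],[0,0,0.12,0,0,0]]'
python3 -m handwheel '[[0,0,0,0,0,0],[0,0,0,0,0,0],[0,0,0,0,0,0],[0,0,0,0,0,0],[0,0,0,0,0,0],[0,0,0,0,0,0]]' 255 10
python3 -m handwheel '[[0,0,-0.2,0,0,0],[0,0,-0.4,0,0,0],[0,0,-0.45,0,0,0],[0,0,-0.45,0,0,0],[0,0,-0.45,0,0,0]]'
python3 -c "from h import *;go(.495,-.207,.06)"
```

```text
time: 11.9
ee_pos: [0.6028, -0.0174, -0.0242]
eef_rot: [-0.0, 0.079, 0.997, -0.0]
force: [-0.7, -0.1, -0.1]
opening: 0.725
grasp_force: 0.0
time: 12.65
ee_pos: [0.603, -0.0172, -0.024]
eef_rot: [0.0, 0.078, 0.997, 0.0]
force: [-1.0, 0.9, 5.8]
opening: 0.547
grasp_force: 10.0
time: 13.28
ee_pos: [0.602, -0.0172, 0.0645]
eef_rot: [-0.001, 0.078, 0.997, -0.0]
force: [0.4, 0.5, -1.3]
opening: 0.549
grasp_force: 10.0
go [ 0.38  -1.021  0.024] [-0.    -0.001  0.   ] t 13.3 at [ 0.602  -0.0172  0.0645] F [ 0.4  0.5 -1.3] op 0.549 gf 9.999967217445374
```

```bash

python3 -m handwheel '[[0.13,-0.3,0,0,0,0],[0.26,-0.6,0,0,0,0],[0.385,-0.9,0,0,0,0],[0.385,-1,0,0,0,0],[0.385,-1,0,0,0,0],[0.385,-1,0.1,0,0,0],[0.385,-1,0.1,0,0,0],[0.385,-1,0.1,0,0,0]]' >/dev/null
python3 -c "from h import *;go(.495,-.207,.006)"
```

```text
go [-0.001 -0.024  0.199] [-0. -0.  0.] t 14.3 at [ 0.4957 -0.2022  0.0459] F [ 0.9  0.4 -0.6] op 0.55 gf 9.99992698431015
```

```bash

python3 -m handwheel '[[0.002,-0.022,0.08,0,0,0],[0.002,-0.022,0.15,0,0,0],[0.002,-0.022,0.19,0,0,0],[0.002,-0.022,0.19,0,0,0],[0.002,-0.022,0.19,0,0,0]]' 
python3 -c "from h import *;go(.495,-.207,-.001)"
```

```text
time: 14.9
ee_pos: [0.4945, -0.2071, 0.008]
eef_rot: [0.0, 0.078, 0.997, -0.0]
force: [1.1, 0.2, 0.9]
opening: 0.548
grasp_force: 10.0
go [-0.002  0.001  0.045] [-0.  0. -0.] t 14.9 at [ 0.4945 -0.2071  0.008 ] F [1.1 0.2 0.9] op 0.548 gf 9.999932795763016
```

```bash

python3 -m handwheel '[[-0.002,0,0.02,0,0,0],[-0.002,0,0.04,0,0,0],[-0.002,0,0.05,0,0,0],[-0.002,0,0.05,0,0,0],[-0.002,0,0.05,0,0,0]]'
```

```text
time: 15.52
ee_pos: [0.495, -0.207, -0.0021]
eef_rot: [0.0, 0.078, 0.997, -0.0]
force: [0.7, 0.6, 2.4]
opening: 0.548
grasp_force: 10.0
```

```bash

python3 -m handwheel '[[0,0,0.005,0,0,0],[0,0,0.005,0,0,0]]'
python3 -m handwheel '[[0,0,0,0,0,0],[0,0,0,0,0,0],[0,0,0,0,0,0],[0,0,0,0,0,0],[0,0,-0.1,0,0,0],[0,0,-0.3,0,0,0],[0,0,-0.4,0,0,0],[0,0,-0.4,0,0,0],[0,0,-0.4,0,0,0]]' 87
python3 -c "from h import *;go(.649,-.1993,.06)"
```

```text
time: 15.78
ee_pos: [0.4951, -0.207, -0.0029]
eef_rot: [0.0, 0.078, 0.997, 0.0]
force: [-0.2, 2.7, 8.7]
opening: 0.546
grasp_force: 10.0
time: 16.9
ee_pos: [0.4944, -0.2068, 0.0761]
eef_rot: [-0.0, 0.078, 0.997, 0.0]
force: [-0.4, -0.7, -0.2]
opening: 0.664
grasp_force: 0.0
go [-0.758  0.158  0.08 ] [ 0. -0.  0.] t 16.9 at [ 0.4944 -0.2068  0.0761] F [-0.4 -0.7 -0.2] op 0.664 gf 0.0
```

```bash

python3 -m handwheel '[[-0.3,0.06,0,0,0,0],[-0.6,0.12,0,0,0,0],[-0.758,0.158,0.08,0,0,0],[-0.758,0.158,0.08,0,0,0],[-0.758,0.158,0.08,0,0,0],[-0.758,0.158,0.2,0,0,0],[-0.758,0.158,0.3,0,0,0],[-0.758,0.158,0.3,0,0,0],[-0.758,0.158,0.3,0,0,0]]' 103
python3 - <<'E'
from h import *
go(.649,-.1993,-.023)
im=snap('top','t8.png');print(cakes(im,z=.037)); print(cakes(snap('side','s8.png'),'side',.037,(300,180,420,260)))
E
```

```text
time: 18.02
ee_pos: [0.6496, -0.1999, 0.0175]
eef_rot: [0.0, 0.079, 0.997, -0.0]
force: [1.2, 1.1, -0.2]
opening: 0.594
grasp_force: 0.0
go [0.004 0.002 0.203] [-0.  0. -0.] t 18.0 at [ 0.6496 -0.1999  0.0175] F [ 1.2  1.1 -0.2] op 0.594 gf 0.0
[(354.9, 228.0, [0.4935, -0.2066, 0.037], 61)]
[(331.4, 238.7, [0.4787, -0.2263, 0.037], 85), (384.2, 213.6, [0.6133, -0.232, 0.037], 42)]
```

```bash

python3 -m handwheel '[[0.003,0.003,0.1,0,0,0],[0.003,0.003,0.2,0,0,0],[0.003,0.003,0.2,0,0,0],[0.003,0.003,0.2,0,0,0]]'
python3 -m handwheel '[[0,0,0,0,0,0],[0,0,0,0,0,0],[0,0,0,0,0,0],[0,0,0,0,0,0],[0,0,0,0,0,0],[0,0,0,0,0,0]]' 255 10
python3 -m handwheel '[[0,0,-0.2,0,0,0],[0,0,-0.4,0,0,0],[0,0,-0.5,0,0,0],[0,0,-0.5,0,0,0],[0,0,-0.5,0,0,0]]'
python3 -c "from h import *;go(.495,-.207,.06)"
```

```text
time: 18.62
ee_pos: [0.649, -0.1991, -0.0232]
eef_rot: [-0.0, 0.079, 0.997, -0.0]
force: [0.0, 0.5, -0.9]
opening: 0.595
grasp_force: 0.0
time: 19.38
ee_pos: [0.6492, -0.199, -0.0228]
eef_rot: [0.0, 0.079, 0.997, -0.0]
force: [-0.8, 1.1, 6.2]
opening: 0.42
grasp_force: 10.0
time: 20.0
ee_pos: [0.6482, -0.1985, 0.0753]
eef_rot: [-0.001, 0.078, 0.997, 0.0]
force: [-0.1, 0.9, -0.1]
opening: 0.417
grasp_force: 10.0
go [ 0.75  -0.162  0.078] [ 0.    -0.001  0.   ] t 20.0 at [ 0.6482 -0.1985  0.0753] F [-0.1  0.9 -0.1] op 0.417 gf 9.999992698431015
```

```bash

python3 -m handwheel '[[0.3,-0.06,0,0,0,0],[0.6,-0.12,0,0,0,0],[0.752,-0.163,0.07,0,0,0],[0.752,-0.163,0.07,0,0,0],[0.752,-0.163,0.07,0,0,0],[0.752,-0.163,0.15,0,0,0],[0.752,-0.163,0.25,0,0,0],[0.752,-0.163,0.25,0,0,0],[0.752,-0.163,0.25,0,0,0]]' 
python3 -c "from h import *;go(.495,-.207,.013)"
```

```text
time: 21.12
ee_pos: [0.4955, -0.2077, 0.0268]
eef_rot: [-0.0, 0.078, 0.997, -0.0]
force: [0.7, 0.2, 0.6]
opening: 0.418
grasp_force: 10.0
go [0.003 0.003 0.069] [-0. -0.  0.] t 21.1 at [ 0.4955 -0.2077  0.0268] F [0.7 0.2 0.6] op 0.418 gf 9.999996274709702
```

```bash

python3 -m handwheel '[[0.003,0.003,0.03,0,0,0],[0.003,0.003,0.06,0,0,0],[0.003,0.003,0.07,0,0,0],[0.003,0.003,0.07,0,0,0],[0.003,0.003,0.07,0,0,0]]'
```

```text
time: 21.75
ee_pos: [0.4948, -0.2069, 0.0128]
eef_rot: [0.0, 0.078, 0.997, -0.0]
force: [0.2, 0.1, 0.5]
opening: 0.42
grasp_force: 10.0
```

```bash

python3 -m handwheel '[[0,0,0.01,0,0,0],[0,0,0.01,0,0,0],[0,0,0.01,0,0,0]]'
```

```text
time: 22.12
ee_pos: [0.4951, -0.2069, 0.011]
eef_rot: [0.0, 0.078, 0.997, -0.0]
force: [0.8, 0.7, 3.4]
opening: 0.42
grasp_force: 10.0
```

```bash

python3 -m handwheel '[[0,0,0.003,0,0,0],[0,0,0.003,0,0,0],[0,0,0.003,0,0,0],[0,0,0.003,0,0,0],[0,0,-0.1,0,0,0],[0,0,-0.3,0,0,0],[0,0,-0.4,0,0,0],[0,0,-0.4,0,0,0]]' 119 
python3 -m handwheel '[[-0.05,0.3,0,0,0,0],[-0.05,0.6,0,0,0,0],[-0.05,0.95,0,0,0,0],[-0.05,0.95,0,0,0,0],[-0.05,0.95,0,0,0,0],[-0.05,0.95,0,0,0,0]]' 
python3 - <<'E'
from h import *
go(.454,.24,.08)
a=snap('top','t9.png');b=snap('side','s9.png')
print(cakes(a,z=.051))
A=cv2.resize(a[200:260,325:385],None,fx=6,fy=6);C=cv2.resize(b[190:280,290:380],None,fx=4,fy=4)
cv2.imwrite('pics/c9.png',np.hstack([A,C])[:,:,::-1])
# knob in both views
def blob(im,roi,th):
    g=im.min(2);x0,y0,x1,y1=roi;k=(g[y0:y1,x0:x1]>th).astype(np.uint8)
    n,l,s,c=cv2.connectedComponentsWithStats(k);i=1+np.argmax(s[1:,4]);return s[i],c[i]+[x0,y0]
i0=cv2.imread('pics/t0.png');print('knob top',blob(i0,(172,238,191,257),165),i0.min(2)[243:252,174:190])
E
```

```text
time: 23.12
ee_pos: [0.4956, -0.207, 0.092]
eef_rot: [0.001, 0.078, 0.997, -0.0]
force: [-0.3, -0.3, 0.3]
opening: 0.535
grasp_force: 0.0
time: 23.88
ee_pos: [0.534, -0.0224, 0.0904]
eef_rot: [-0.0, 0.08, 0.997, -0.0]
force: [0.0, 0.8, -0.5]
opening: 0.533
grasp_force: 0.0
go [0.603 1.232 0.052] [-0.    -0.    -0.001] t 23.9 at [ 0.534  -0.0224  0.0904] F [ 0.   0.8 -0.5] op 0.533 gf 0.0
[(354.7, 228.0, [0.4928, -0.2051, 0.051], 62)]Traceback (most recent call last):
  File "<stdin>", line 11, in <module>
  File "<stdin>", line 10, in blob
    return _wrapfunc(a, 'argmax', axis=axis, out=out, **kwds)
    return bound(*args, **kwds)
ValueError: attempt to get argmax of an empty sequence
```

View pics/c9.png

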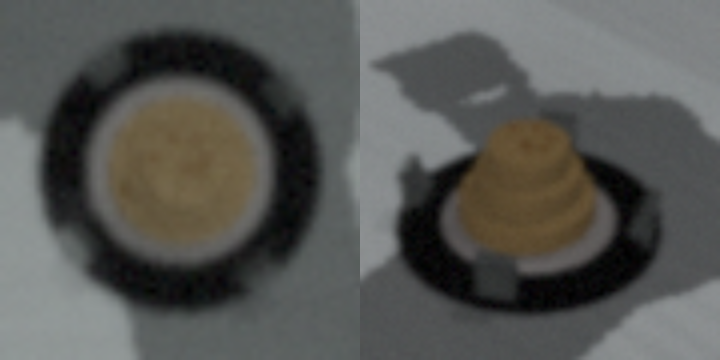

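Three tiers sit centred on the pad (stack at crop (181,170), base ring at (180,170)). Next, the knob position from both first views.

```bash
python3 - <<'E'
from h import *
t=cv2.imread('pics/t0.png').min(2);s=cv2.imread('pics/s0.png').min(2)
def blob(g,seed,th):
    n,l,st,c=cv2.connectedComponentsWithStats((g>th).astype(np.uint8));i=l[seed[1],seed[0]];return i and (st[i],c[i].round(1))
print(t[247,174:192],s[140:160,202])
for th in(130,140,150,160):print(th,blob(t,(181,247),th),blob(s,(202,150),th))
for z in (.03,.065,.079):print(proj('top',np.array([.454,.24,z])),proj('side',np.array([.454,.24,z])))
E
```

```text
[136 141 150 153 155 155 154 153 153 150 135  94  69  85 116 132 135 134] [ 10   2  23  61 112 138 147 138 106  84  76  76  77  76  77  74  76  87
 104 111]
130 (array([165, 226,  36,  41, 745], dtype=int32), array([184.9, 246. ])) 0
140 (array([175, 242,   9,  10,  63], dtype=int32), array([179.2, 246.3])) 0
150 (array([177, 244,   7,   6,  32], dtype=int32), array([179.4, 246.6])) 0
160 0 0
[186.98451087 247.30760449] [203.60005308 163.91449096]
[182.79384739 247.09393104] [201.4092417  151.29806015]
[181.04658985 247.00484192] [200.51304258 146.13703435]
```

```bash
python3 - <<'E'
from h import *
p=ray('top',179.5,246.6,.079);print(p,proj('side',p))
s=cv2.imread('pics/s0.png').min(2)
for v in(145,147,150,153):print(v,s[v,192:212])
t=np.linspace(0,6.28,200)
q=np.array([proj('side',p+[.013*np.cos(a),.013*np.sin(a),0]) for a in t]);print(q.min(0),q.max(0))
# rim in top view: white thin ring; bright edge extremes
g=cv2.imread('pics/t0.png').min(2);print(g[247,160:172],g[222:236,186],g[258:272,186])
q=np.array([proj('top',np.array([p[0],p[1],.004])+[.054*np.cos(a),.054*np.sin(a),0]) for a in t]);print(q.min(0),q.max(0))
E
```

```text
[0.45512602 0.24398098 0.079     ] [200.21100767 145.5444696 ]
145 [ 24  30  39  51  70  97 118 129 136 136 138 139 137 125 100  77  72  73
  75  73]
147 [ 66  71  76  82 104 127 140 141 139 138 138 132 118  99  79  78  85  91
  94 105]
150 [ 84  90  96 102 101  90  82  81  81  80  76  75  71  70  76  99 119 129
 128 131]
153 [120 116 113 111 106  94  82  80  77  78  76  76  73  67  67  78 100 110
 114 114]
[194.8507511  143.48422084] [205.54601244 147.64869769]
[125 124 124 126 127 136 133 114 101 104 103 109] [128 127 126 125 125 125 138 135 129 132 134 132 137 134] [135 132 135 135 132 128 135 140 131 120 116 116 116 119]
[168.74548954 227.1971711 ] [208.26732466 267.15571281]
```

```bash

python3 -m handwheel '[[0.2,0.35,0,0,0,0],[0.4,0.7,0,0,0,0],[0.55,0.98,0,0,0,0],[0.55,0.98,0,0,0,0],[0.55,0.98,0,0,0,0],[0.55,0.98,0,0,0,0]]' 100
python3 - <<'E'
from h import *
go(.455,.242,.03)
E
```

```text
time: 24.72
ee_pos: [0.4569, 0.1888, 0.0908]
eef_rot: [0.0, 0.079, 0.997, -0.0]
force: [0.9, -0.1, -0.5]
opening: 0.609
grasp_force: 0.0
go [0.051 0.261 0.304] [-0.     0.    -0.001] t 24.7 at [0.4569 0.1888 0.0908] F [ 0.9 -0.1 -0.5] op 0.609 gf 0.0
```

```bash

python3 -m handwheel '[[0.05,0.26,0,0,0,0],[0.05,0.26,0,0,0,0],[0.05,0.26,0.1,0,0,0],[0.05,0.26,0.18,0,0,0],[0.05,0.26,0.18,0,0,0],[0.05,0.26,0.18,0,0,0],[0.05,0.26,0.18,0,0,0]]'
python3 - <<'E'
from h import *
go(.455,.242,.027)
b=snap('side','s10.png');cv2.imwrite('pics/c10.png',cv2.resize(b[90:200,140:270],None,fx=5,fy=5)[:,:,::-1])
p=np.array(ctrl.sense()['ee_pos'])+[0,0,.03];y=np.array([.156,.988,0])
for k in(-.0285,.0285):print((proj('side',p+k*y)-[140,90])*5)
print((proj('side',[.455,.242,.079])-[140,90])*5)
E
```

```text
time: 25.6
ee_pos: [0.4551, 0.243, 0.0553]
eef_rot: [0.0, 0.079, 0.997, 0.0]
force: [0.9, -0.9, 0.4]
opening: 0.606
grasp_force: 0.0
go [-0.    -0.005  0.142] [ 0.  0. -0.] t 25.6 at [0.4551 0.243  0.0553] F [ 0.9 -0.9  0.4] op 0.606 gf 0.0
[317.20982208 285.85638293]
[282.82171963 248.19444152]
[302.60923684 278.95776657]
```

View pics/c10.png

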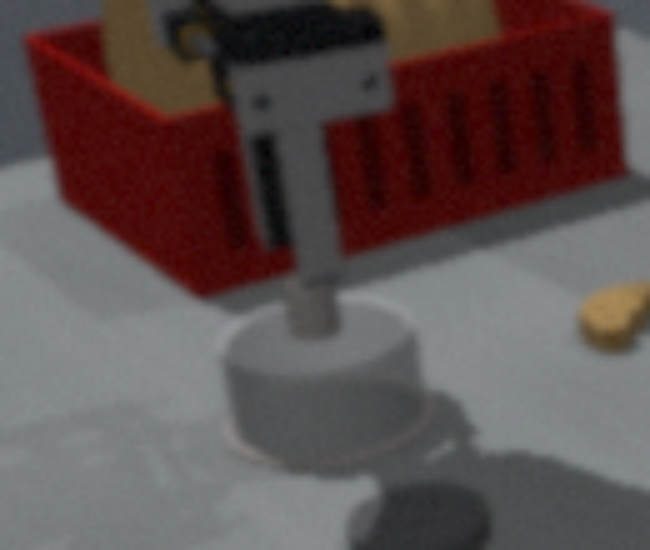

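The near tip is at crop (320,284), over the knob (centre about (313,300)), within about 2 mm. Closing will self-centre it. Descend and grip.

```bash

python3 -m handwheel '[[0,-0.005,0.08,0,0,0],[0,-0.005,0.14,0,0,0],[0,-0.005,0.14,0,0,0],[0,-0.005,0.14,0,0,0]]'
python3 -m handwheel '[[0,0,0,0,0,0],[0,0,0,0,0,0],[0,0,0,0,0,0],[0,0,0,0,0,0],[0,0,0,0,0,0],[0,0,0,0,0,0],[0,0,0,0,0,0]]' 255 30
```

```text
time: 26.15
ee_pos: [0.4546, 0.2419, 0.0267]
eef_rot: [-0.0, 0.079, 0.997, -0.0]
force: [-0.3, 0.3, 1.2]
opening: 0.603
grasp_force: 0.0
time: 27.02
ee_pos: [0.4546, 0.2421, 0.0269]
eef_rot: [0.0, 0.078, 0.997, 0.0]
force: [0.3, 1.0, 4.5]
opening: 0.265
grasp_force: 30.0
```

```bash

python3 -m handwheel '[[0,0,-0.1,0,0,0],[0,0,-0.3,0,0,0],[0,0,-0.5,0,0,0],[0,0,-0.5,0,0,0],[0,0,-0.5,0,0,0]]' - 40
python3 -m handwheel '[[0.02,-0.2,0,0,0,0],[0.04,-0.4,0,0,0,0],[0.07,-0.7,0,0,0,0],[0.1,-0.98,0,0,0,0],[0.1,-0.98,0,0,0,0],[0.1,-0.98,0,0,0,0]]'
python3 -c "from h import *;go(.4955,-.2072,.127)"
```

```text
time: 27.65
ee_pos: [0.454, 0.2417, 0.1259]
eef_rot: [-0.0, 0.078, 0.997, -0.0]
force: [-0.4, -0.5, -1.9]
opening: 0.269
grasp_force: 40.0
time: 28.4
ee_pos: [0.4038, 0.0517, 0.1261]
eef_rot: [-0.001, 0.079, 0.997, -0.0]
force: [-1.1, 0.4, -0.9]
opening: 0.268
grasp_force: 40.0
go [-0.656 -1.206 -0.004] [-0.    -0.001 -0.   ] t 28.4 at [0.4038 0.0517 0.1261] F [-1.1  0.4 -0.9] op 0.268 gf 39.9997079372406
```

```bash

python3 -m handwheel '[[-0.1,-0.2,0,0,0,0],[-0.2,-0.4,0,0,0,0],[-0.33,-0.6,0,0,0,0],[-0.33,-0.6,0,0,0,0]]' >/dev/null
python3 -m handwheel '[[-0.1,-0.2,0,0,0,0],[-0.2,-0.4,0,0,0,0],[-0.32,-0.6,0,0,0,0],[-0.32,-0.6,0,0,0,0],[-0.32,-0.6,0,0,0,0],[-0.32,-0.6,0,0,0,0]]' 
python3 -c "from h import *;go(.4955,-.2072,.08)"
```

```text
time: 29.65
ee_pos: [0.495, -0.2042, 0.1265]
eef_rot: [-0.0, 0.077, 0.997, 0.0]
force: [0.2, 0.2, -2.2]
opening: 0.266
grasp_force: 40.0
go [-0.005 -0.015  0.233] [ 0.    -0.     0.001] t 29.6 at [ 0.495  -0.2042  0.1265] F [ 0.2  0.2 -2.2] op 0.266 gf 39.99955952167511
```

```bash

python3 -m handwheel '[[-0.003,-0.014,0,0,0,0],[-0.003,-0.014,0.1,0,0,0],[-0.003,-0.014,0.2,0,0,0],[-0.003,-0.014,0.3,0,0,0],[-0.003,-0.014,0.3,0,0,0],[-0.003,-0.014,0.3,0,0,0]]' 
python3 - <<'E'
from h import *
go(.495,-.207,.033)
b=snap('side','s11.png');x0,y0=270,160
cv2.imwrite('pics/c11.png',cv2.resize(b[y0:y0+120,x0:x0+130],None,fx=5,fy=5)[:,:,::-1])
p=np.array([.495,-.2072,0])
t=np.linspace(0,6.28,200)
for r,z in((.054,.039),(.064,.006),(.049,.09)):
    q=(np.array([proj('side',p+[r*np.cos(a),r*np.sin(a),z]) for a in t])-[x0,y0])*5;print(z,q.min(0).round(),q.max(0).round())
E
```

```text
time: 30.4
ee_pos: [0.4955, -0.2088, 0.0676]
eef_rot: [0.0, 0.078, 0.997, -0.0]
force: [0.2, 0.4, -1.1]
opening: 0.268
grasp_force: 40.0
go [0.004 0.009 0.173] [-0.     0.001  0.   ] t 30.4 at [ 0.4955 -0.2088  0.0676] F [ 0.2  0.4 -1.1] op 0.268 gf 39.99960422515869
0.039 [162. 272.] [451. 437.]
0.006 [140. 327.] [475. 528.]
0.09 [170. 167.] [440. 309.]
```

View pics/c11.png

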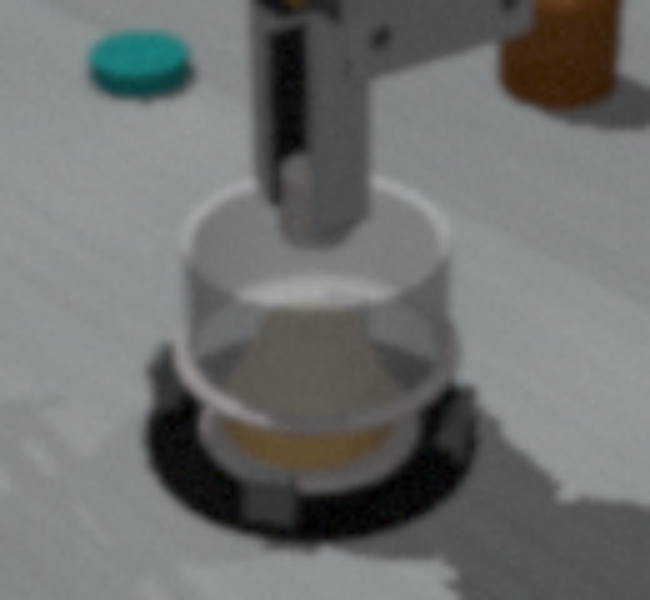

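The rim (crop 174–459, centre 316) sits about 2–4 crop px right of the base (147–478, centre 312) when view bias is allowed for. That is under 2 mm, mostly the current −y tool offset. I'll correct it and lower.

```bash

python3 -m handwheel '[[0.005,0.009,0,0,0,0],[0.005,0.009,0.03,0,0,0],[0.005,0.009,0.05,0,0,0],[0.005,0.009,0.05,0,0,0],[0.005,0.009,0.05,0,0,0]]' - 60
python3 -c "from h import *;go(.4947,-.207,.033)"
python3 -m handwheel '[[0,0,0.02,0,0,0],[0,0,0.05,0,0,0],[0,0,0.07,0,0,0],[0,0,0.07,0,0,0]]' 
python3 -c "from h import *;go(.4947,-.207,.033)"
```

```text
time: 31.08
ee_pos: [0.4944, -0.2069, 0.0568]
eef_rot: [-0.0, 0.079, 0.997, -0.0]
force: [0.1, 0.0, -1.0]
opening: 0.262
grasp_force: 60.0
go [-0.002 -0.     0.119] [-0. -0. -0.] t 31.1 at [ 0.4944 -0.2069  0.0568] F [ 0.1  0.  -1. ] op 0.262 gf 59.99935269355774
time: 31.58
ee_pos: [0.4942, -0.2068, 0.0425]
eef_rot: [-0.0, 0.079, 0.997, -0.0]
force: [0.3, 0.1, -1.2]
opening: 0.269
grasp_force: 60.0
go [-0.003 -0.     0.047] [-0. -0. -0.] t 31.6 at [ 0.4942 -0.2068  0.0425] F [ 0.3  0.1 -1.2] op 0.269 gf 59.999340176582336
```

```bash

python3 -m handwheel '[[0,0,0.01,0,0,0],[0,0,0.02,0,0,0],[0,0,0.03,0,0,0],[0,0,0.03,0,0,0]]' 
python3 -m handwheel '[[0,0,0.01,0,0,0],[0,0,0.02,0,0,0],[0,0,0.02,0,0,0]]'
python3 -c "from h import *;go(.4947,-.207,.033)"
```

```text
time: 32.08
ee_pos: [0.4943, -0.2068, 0.0366]
eef_rot: [-0.0, 0.078, 0.997, -0.0]
force: [0.1, -0.4, -3.3]
opening: 0.265
grasp_force: 60.0
time: 32.45
ee_pos: [0.4944, -0.2067, 0.0329]
eef_rot: [-0.0, 0.079, 0.997, 0.0]
force: [-2.7, 1.2, 6.4]
opening: 0.264
grasp_force: 60.0
go [-0.002 -0.001 -0.001] [ 0. -0. -0.] t 32.5 at [ 0.4944 -0.2067  0.0329] F [-2.7  1.2  6.4] op 0.264 gf 60.0028932094574
```

```bash

python3 -m handwheel '[[0,0,0.005,0,0,0],[0,0,0.01,0,0,0],[0,0,0.01,0,0,0]]'
python3 -m handwheel '[[0,0,0.004,0,0,0],[0,0,0.004,0,0,0]]'
```

```text
time: 32.83
ee_pos: [0.4945, -0.2068, 0.0327]
eef_rot: [0.0, 0.079, 0.997, 0.001]
force: [-17.6, 7.9, 51.4]
opening: 0.263
grasp_force: 60.0
time: 33.08
ee_pos: [0.4946, -0.2068, 0.0326]
eef_rot: [0.001, 0.079, 0.997, 0.001]
force: [-23.8, 11.6, 69.6]
opening: 0.266
grasp_force: 60.1
```

It has bottomed out at the seat height (rep 0.0327 against 0.033 expected, stiff). Unload, release, lift away and look.

```bash

python3 -m handwheel '[[0,0,-0.008,0,0,0],[0,0,-0.014,0,0,0],[0,0,-0.014,0,0,0]]'
python3 -m handwheel '[[0,0,0,0,0,0],[0,0,0,0,0,0],[0,0,0,0,0,0],[0,0,0,0,0,0],[0,0,0,0,0,0]]' 100
python3 -m handwheel '[[0,0,-0.1,0,0,0],[0,0,-0.3,0,0,0],[0,0,-0.6,0,0,0],[0,0,-0.6,0,0,0],[0,0.3,-0.6,0,0,0],[0,0.6,-0.6,0,0,0],[0,0.9,-0.6,0,0,0],[0,0.9,-0.6,0,0,0],[0,0.9,-0.6,0,0,0]]'
python3 - <<'E'
from h import *
b=snap('side','s12.png');a=snap('top','t12.png');x0,y0=280,170
B=cv2.resize(b[y0:y0+110,x0:x0+100],None,fx=4.5,fy=4.5);A=cv2.resize(a[195:263,322:390],None,fx=5,fy=5)
A=np.vstack([A,np.zeros((B.shape[0]-A.shape[0],A.shape[1],3),np.uint8)])
cv2.imwrite('pics/c12.png',np.hstack([B,A])[:,:,::-1])
E
```

```text
time: 33.45
ee_pos: [0.4944, -0.2068, 0.0329]
eef_rot: [0.0, 0.078, 0.997, 0.0]
force: [-2.4, 0.8, 8.1]
opening: 0.263
grasp_force: 60.0
time: 34.08
ee_pos: [0.4944, -0.2068, 0.0328]
eef_rot: [0.0, 0.078, 0.997, -0.0]
force: [-0.7, 0.9, -0.2]
opening: 0.609
grasp_force: 0.0
time: 35.2
ee_pos: [0.5223, -0.0294, 0.1524]
eef_rot: [-0.0, 0.078, 0.997, -0.0]
force: [0.2, 0.1, 0.3]
opening: 0.609
grasp_force: 0.0
```

View pics/c12.png

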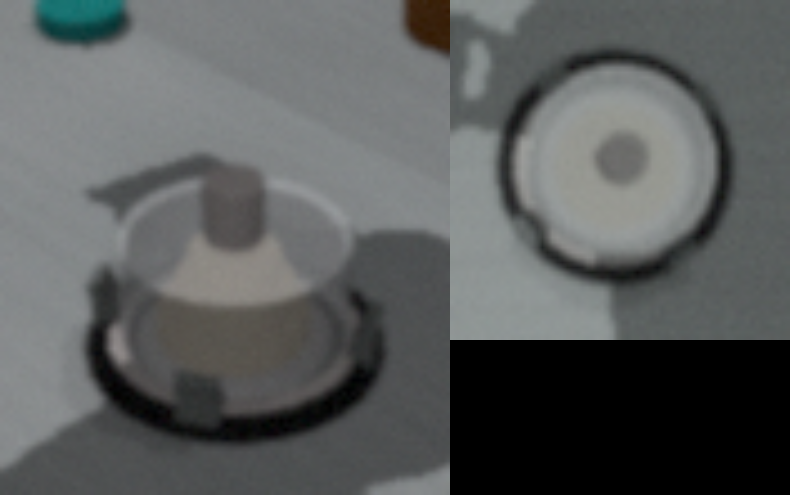

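The cover is level and concentric in both views (side rim 105–355 within the base 88–385, knob over the base centre), with the stack upright inside. The tool depth at the stop, 0.0327, equals grasp height + 6 mm, which means it is seated. Handing in.

```bash
python3 -c "
from plant import order
print(order.job_done())"
```

```text
the job is handed in; nothing more can be done
None
```

The three rice cakes are stacked and centred on the base, largest to smallest, with the cover pressed down to its seat and released; the job was handed in at about 35 s. The snap under the four tabs is judged from the seating depth and the final pictures. The last press peaked at about 75 N at the wrist, under the 120 N limit but above the 6 to 18 N it needed.

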